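# Set the spring clamp on the light table to its middle notch

## Robot

A 7-joint arm with a two-finger parallel gripper is mounted at the origin on the work surface. World frame = base frame: x ahead of the robot, y to its left, z up, the work surface at z = 0. Lengths are in m, angles in rad, forces in N, time in s.
With the tool pointing down it reaches from about 0.4 to 0.9 m from the base axis. Payload 5.5 kg.
Tool frame: the origin (TCP) lies where the fingers leave the gripper's body, on its centre line; the fingertips stand 73 mm ahead of it and the grasp point (between the pads) lies 54 mm ahead of it; z points along the fingers, y is the line along which they close (so a half turn about z gives the same grasp; the last joint's range is limited). The gripper opens to 85 mm and grips with 20 to 120 N. Pads are 22 mm wide; open, the fingers measure 114 mm over their backs; the gripper's body (76 mm by 85 mm) begins 54 mm behind the grasp point. The pads swing forward as they close: fully open they stand 13 mm farther back than shut.
Start: joints at [-0.871, 0.501, -0.427, 1.55, 0.221, 1.138, -0.21], TCP at [0.275, 0.589, 0.304] pointing down, gripper open.
Joint ranges: [-2.88, 2.88], [-0.31, 2.03], [-1.54, 1.56], [0.2, 2.42], [-1.41, 4.55], [0.19, 2.02], [-2.57, 2.57]. Speed limits (rad/s): [2.57, 2.57, 3.14, 3.14, 3.14, 3.14, 3.14].

## Interface

Orientations are given as a unit quaternion [x, y, z, w].
In Python, from plant import manip gives the robot as it stands.
- The arm moves only by the tool send_rows, never from a script. Its argument "plan" is a list that holds one entry, the list of rows, each a list of 5 numbers: the shift along the world's x, y, z in cm, then the turn about the world's z in rad, then the finger opening in cm, from 0 to 8.54. A call has 1 to 5 rows; each row is the pose to reach, as a shift and turn from the pose commanded when the call began; what a row does not reach only later rows make up. A row lasts 1/8 s, in which the tool goes at most 62.5 mm and 10.7 degrees, less where a joint would pass 70% of its speed; a pose out of reach is approached as far as the arm can. A call with a gripper value outside its range is refused whole. The fingers move at their own pace and stop on an object; the grip force is fixed at half the most. Time passes only in rows, so rows that repeat a pose let the fingers close. It gives the time, the measured TCP pose, the force, the opening and the grip force at its end, in the units of the state.
- manip.observe(): the state, without advancing time (a new reading comes with each control period).
- manip.camera(name): name is "scene" or "top" or "wrist"; returns a dict with "pixels" (400x640x3 uint8, red, green, blue), "fx", "fy", "cx", "cy" (pixels), "k1" (the pictures are not rectified: a ray, as slopes to the right and down, at radius r is drawn at 1 + k1 r^2 times it, then the intrinsics apply), "view" (4x4, takes a point from world to camera coordinates). Camera axes: x right, y down, z forward; pixel columns grow to the right and rows downward; lengths in m; the calibration is good to about 2 mm. A picture is of the moment at which its call begins. There is no depth.
- manip.hand_in(): hands the job in; it is judged then, once.
The state is a dict: "time": time; "joint_pos": joint angles; "joint_vel": joint speeds; "joint_efforts": joint torques, N m; "tcp_pos": TCP position; "eef_rot": TCP orientation; "wrist_force": force on the tool from outside, world axes, zero at the start; "torque": the same for the moment, N m; "grip_width": finger opening in m; "gripper_force": force on a finger pad.
Only numpy, scipy, OpenCV 4.12 (cv2) and the standard library are available. Lean on these libraries where they do the work, as an engineer would, in place of code of your own. Each camera call takes 0.05 s, during which the arm holds its last target. There are 200 camera calls.

## Task

The sprung jaw of the glass clamp has to stand open in the middle one of its three notches, ready for the yellow strip. With the fingertips push the jaw back by its upright plate until the middle notch has clicked past the catch, but not as far as the third one, then let go so that the spring brings it back to rest on the stop pin. Push it without gripping it, and leave the strip and everything else on the table where it lies.

Things in the scene. Friction and masses are not known exactly. Their poses are not given: they have to be found in the camera images.
- clamp: cast spring clamp for glass, bolted down: bed 272 x 130 x 12 mm (x -64 to +208 mm), low fixed jaw at the near end (top 34 mm above the table), aluminium moving jaw, end block with the catch behind (top 76 mm). Origin at table height, mid-width, where the jaws meet; x points from the fixed jaw to the end block, the way the moving jaw is pushed; y across, z up
- jaw (a joint): travel of the moving jaw along the clamp's x, m: 0 shut, 0.078 hard stop. Springs push it back to 0: 4 N when shut, 0.8 N more per cm; 8 to 10 N moves it past the middle notch. Three notches hold it at 0.022, 0.044 (middle), 0.066. A notch catches when pushed 2 mm or more past and released; pushed short, the jaw falls back to the notch before. Starts shut
- push_face (a point): middle of the front of the moving jaw's upright push plate, the side to push on; moves with the jaw, axes as the clamp. Plate 96 mm wide, 9 mm thick, from 36 to 78 mm above the table; the point is 60 mm above the table and 4 mm behind the clamp's origin when shut. Before it nothing of the clamp is higher than 40 mm. A web slopes down behind it from its top: not to be gripped round
- catch (a joint): angle in rad of the sprung catch lever: 0 with its stop pin down in a notch or on the bar, about 0.18 as a tooth passes under the pin, 0.5 at most. Pressing its tail down 5 to 8 mm (15 to 22 N while the jaw hangs on the pin) lifts the pin and lets the jaw spring shut
- catch_tail (a point): top middle of the catch lever's flat thumb tail, 20 x 26 mm, 114 mm from the clamp's origin along its x and 76 mm above the table; needed only if the jaw was pushed too far
- strip: flat strip of yellow glass 96 x 40 x 5 mm lying on the table beside the clamp, the piece to be clamped next; origin under its middle, long side along its x. Leave it alone
- offcut: odd-shaped flat offcut of yellow glass about 115 x 60 x 5 mm. Leave it alone
- cutter: brass pencil glass cutter, 137 mm long, 15 mm thick, lying along its x. Leave it alone
- beaker: translucent plastic beaker, 92 mm across the rim, 125 mm tall, two brushes standing in it to 190 mm; origin under its middle. Leave it alone
- acid_bottle: round white plastic bottle with a cap, 84 mm across, 190 mm tall; origin under its middle. Leave it alone
- flat_brush: flat brush lying down, 195 mm long, 28 mm wide, 9 mm thick, in front of the clamp. Leave it alone
- pliers: glazier's pliers lying down, 180 mm long, 60 mm wide, 17 mm thick. Leave them alone

How it is judged:
On the way:
1. the jaw has been pushed back past its middle notch (value of joint jaw above 0.046 m), for 0.05 s.
At the end, for the whole second after the job is handed in: the jaw rests in the middle notch (joint jaw 0.0415 to 0.0465 m, still within 5 mm/s) with the stop pin down (catch under 0.05 rad), and the strip, offcut, cutter, beaker, bottle, brush and pliers are each within 15 mm of where they stood (value of joint jaw between 0.0415 and 0.0465 m and value of joint catch below 0.05 rad and velocity of joint jaw between -0.005 and 0.005 m/s and distance of each of strip, offcut, cutter, beaker, acid_bottle, flat_brush, pliers from where it was at the start of the episode below 0.015 m); the robot touches nothing.
It fails at once if the clamp is pushed, leaned on or squeezed with more than 45 N (contact force between any of the arm, the fingers and clamp above 45 N).
It fails at once if the jaw is gripped: the fingers press on the web behind the push plate with more than 2 N (contact force between the fingers and jaw_c3 above 2 N).
It fails at once if the strip or anything else lying about is knocked, lifted or carried (moved more than 15 mm) (distance of any of strip, offcut, cutter, beaker, acid_bottle, flat_brush, pliers from where it was at the start of the episode above 0.015 m).
It also fails if it takes over 42 s, if anything falls off the work surface, if the arm or the gripper's body presses on something with over 40 N, if the wrist force passes 120 N, or if a joint passes its speed limit or range.

## Working session

There is one attempt and no reset: what is moved stays moved. The work goes in short steps, Python scripts to look and compute and a tool call to move; the robot and the scene stay as the last step left them, time stands still between calls to the robot, and variables do not carry over. Pictures are saved under pics/ and viewed, at most 10 in all, crops included, and the job is handed in when it is done.

Besides the shell and the picture viewer there is one more tool, called after "Emit:" by a JSON object that holds its "op" and its "data". send_rows: Moves the arm, as the interface text tells. Its arguments: {"type":"object","properties":{"plan":{"type":"array"}},"required":["plan"]}

```bash
mkdir -p pics; cat > h.py <<'E'
from plant import manip
import numpy as np, cv2
def snap(n,f):
    c=manip.camera(n); cv2.imwrite(f,cv2.cvtColor(np.asarray(c['pixels'],np.uint8),cv2.COLOR_RGB2BGR))
    np.savez(f[:-4]+'.npz',**{k:np.array(c[k]) for k in('fx','fy','cx','cy','k1','view')}); return c
def ray(f,uv,z):
    c=np.load(f[:-4]+'.npz'); d=np.array([(uv[0]-c['cx'])/c['fx'],(uv[1]-c['cy'])/c['fy']]); s=d.copy()
    for _ in range(20): s=d/(1+c['k1']*(s@s))
    V=c['view']; R=V[:3,:3]; o=-R.T@V[:3,3]; r=R.T@np.array([s[0],s[1],1]); return o+r*(z-o[2])/r[2]
def proj(f,p):
    c=np.load(f[:-4]+'.npz'); q=c['view']@np.append(p,1); s=q[:2]/q[2]; s=s*(1+c['k1']*(s@s)); return np.array([s[0]*c['fx']+c['cx'],s[1]*c['fy']+c['cy']])
E
python3 - <<'E'
from h import *
snap('top','pics/top0.png'); snap('scene','pics/scene0.png')
s=manip.observe(); print(s['time'],s['tcp_pos'],s['eef_rot'],s['grip_width'])
E
```

```text
0.1 [0.2747993  0.58850541 0.30295557] [ 2.16642752e-01  9.76250550e-01 -8.55746143e-04 -2.21358601e-04] 0.08512930688368629
```

View pics/top0.png

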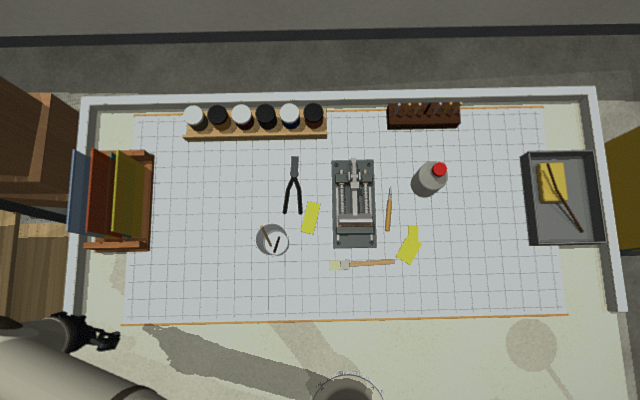

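View pics/scene0.png

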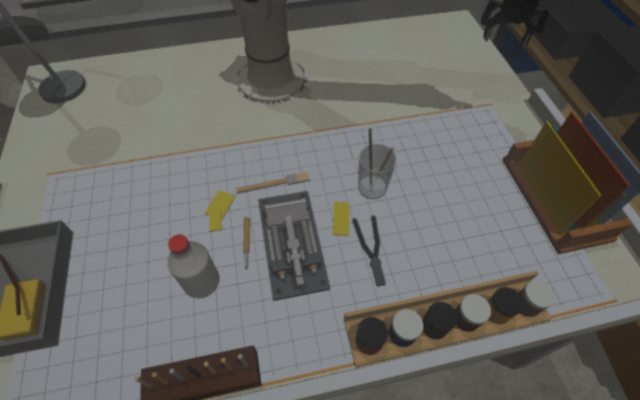

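```bash
python3 - <<'E'
from h import *
a=cv2.imread('pics/top0.png')[145:275,245:425]; cv2.imwrite('pics/c0.png',cv2.resize(a,None,fx=4.4,fy=4.4,interpolation=cv2.INTER_CUBIC))
b=cv2.imread('pics/scene0.png')[165:310,195:400]; cv2.imwrite('pics/c1.png',cv2.resize(b,None,fx=3.9,fy=3.9,interpolation=cv2.INTER_CUBIC))
E
```

```text
(no output)
```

View pics/c0.png

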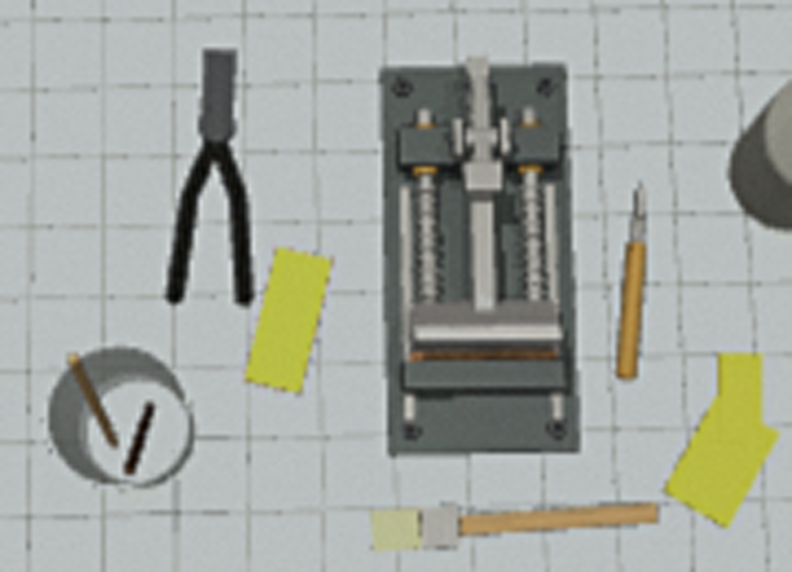

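View pics/c1.png

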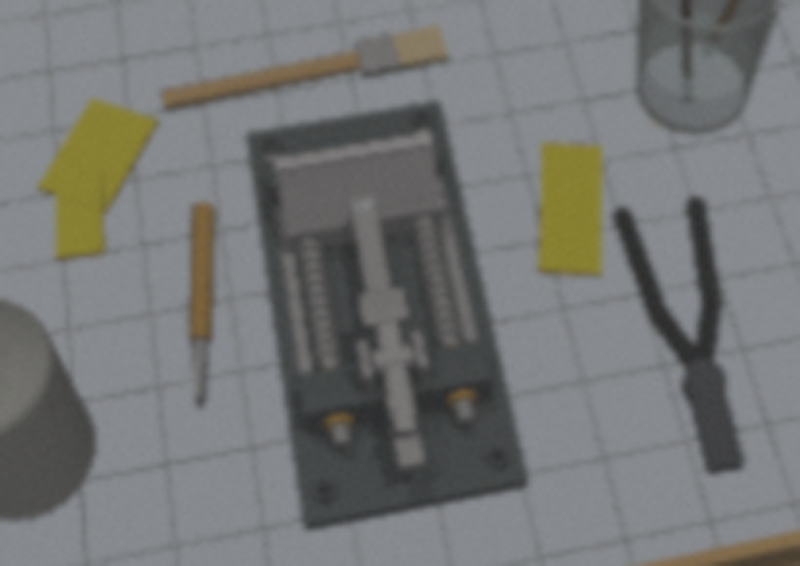

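```bash
cat >> h.py <<'E'
E
python3 - <<'E'
from h import *
from scipy.optimize import least_squares
o=np.array
T=o([[381,66],[566,64],[578,452],[390,454]])/4.4+[245,145]
S=o([[525,485],[308,527],[248,132],[437,102]])/3.9+[195,165]
L=o([[.208,.065],[.208,-.065],[-.064,-.065],[-.064,.065]])
def w(p,l,z): c,s=np.cos(p[2]),np.sin(p[2]); return o([p[0]+c*l[0]-s*l[1],p[1]+s*l[0]+c*l[1],z])
for nm,fs in (('top',[('pics/top0.png',T)]),('sc',[('pics/scene0.png',S)]),('both',[('pics/top0.png',T),('pics/scene0.png',S)])):
    r=least_squares(lambda p:np.concatenate([(proj(f,w(p,l,.012))-u) for f,U in fs for l,u in zip(L,U)]),[.6,0,0])
    print(nm,r.x,np.abs(r.fun).max())
p=r.x
f='pics/top0.png'
for n,l,z in (('plate front top',(.004,0),.078),('L',(.004,.048),.078)): print(n,w(p,l,z),(proj(f,w(p,l,z))-[245,145])*4.4)
g=lambda u,z:ray(f,o(u)/4.4+[245,145],z)
for n,u,z in (('brush',(372,528),.005),('brushend',(658,513),.005),('plateL',(414,339),.078),('plateR',(560,337),.078),('beaker',(120,417),.0),('bottle',(790,140),0.1)): print(n,g(u,z))
s=manip.observe();print(s['tcp_pos'])
E
```

```text
top [ 0.52768431 -0.03590406 -0.00897883] 0.49392791873538044
sc [ 0.53250941 -0.03623753 -0.00687774] 1.2431020800715373
both [ 0.53047627 -0.03610218 -0.00776227] 1.4054110393892074
plate front top [ 0.53447614 -0.03613323  0.078     ] [488.53306665 336.20018565]
L [0.53484873 0.01186532 0.078     ] [414.49109055 337.30199701]
brush [0.41553603 0.04150209 0.005     ]
brushend [ 0.42114727 -0.15217158  0.005     ]
plateL [0.53374712 0.01221547 0.078     ]
plateR [ 0.5328983  -0.08242637  0.078     ]
beaker [0.49491238 0.21218968 0.        ]
bottle [ 0.65530691 -0.23454422  0.1       ]
[0.2747993  0.58850541 0.30295557]
```

Emit:
{"op": "send_rows", "data": {"plan": [[[1.5, -5.5, 0, 0.09, 4], [3, -11, 0, 0.18, 0], [4.5, -16.5, 0, 0.27, 0], [6, -22, 0, 0.36, 0], [7.5, -27.5, 0, 0.43, 0]]]}}

```text
time: 0.72
tcp_pos: [0.3501, 0.3119, 0.3036]
eef_rot: [0.002, 1.0, -0.0, -0.0]
wrist_force: [0.5, -0.1, -0.1]
grip_width: 0.0
gripper_force: 0.0
```

Emit:
{"op": "send_rows", "data": {"plan": [[[1.5, -5.5, 0, 0, 0], [3, -11, 0, 0, 0], [5, -17, 0, 0, 0], [7, -23, 0, 0, 0], [9.5, -29, 0, 0, 0]]]}}

```text
time: 1.35
tcp_pos: [0.4434, 0.0257, 0.304]
eef_rot: [0.003, 1.0, -0.0, 0.0]
wrist_force: [1.1, 0.1, 0.2]
grip_width: 0.0
gripper_force: 0.0
```

Emit:
{"op": "send_rows", "data": {"plan": [[[0.5, -6, 0, 0, 0], [0.5, -6, 0, 0, 0]]]}}

```text
time: 1.6
tcp_pos: [0.4481, -0.0375, 0.3035]
eef_rot: [0.008, 1.0, -0.001, -0.0]
wrist_force: [-0.2, 0.8, -0.3]
grip_width: -0.0002
gripper_force: 0.0
```

```bash
python3 - <<'E'
from h import *
s=manip.observe(); print(s)
q=s['eef_rot']; print(2*np.arctan2(q[0],q[1]))
E
```

```text
{'time': 1.6, 'joint_pos': array([ 0.14210573,  0.114875  , -0.12790644,  2.03857179,  0.01929158,
        0.99002647,  1.55933321]), 'joint_vel': array([-0.051126  , -0.00647048, -0.09034909,  0.01323815, -0.03581696,
        0.00241071, -0.04941543]), 'joint_efforts': array([  1.69565678, -33.75041842,   1.46238081, -26.9078958 ,
         0.43374765,  -0.04663622,   0.58652351]), 'tcp_pos': array([ 0.44814453, -0.03746715,  0.30353702]), 'eef_rot': array([ 7.94864842e-03,  9.99968032e-01, -7.50271834e-04, -4.37754185e-04]), 'wrist_force': array([-0.18045294,  0.76853342, -0.28340138]), 'torque': array([ 0.06808395, -0.0273943 ,  0.00455729]), 'gripper_force': 0.0, 'grip_width': -0.00022066492817179355}
0.015897470239295854
```

Emit:
{"op": "send_rows", "data": {"plan": [[[0, 0, -4, 0, 0], [0, 0, -9, 0, 0], [0, 0, -13, 0, 0], [0, 0, -16, 0, 0], [0, 0, -17.3, 0, 0]]]}}

```text
time: 2.22
tcp_pos: [0.4472, -0.0313, 0.1293]
eef_rot: [0.003, 1.0, 0.0, -0.002]
wrist_force: [-0.9, -0.6, 0.7]
grip_width: -0.0005
gripper_force: 0.0
```

```bash
python3 - <<'E'
from h import *
snap('scene','pics/s1.png');snap('top','pics/t1.png')
a=cv2.resize(cv2.imread('pics/t1.png')[145:285,285:425],None,fx=2.8,fy=2.8,interpolation=cv2.INTER_CUBIC)
b=cv2.resize(cv2.imread('pics/s1.png')[150:290,230:370],None,fx=2.8,fy=2.8,interpolation=cv2.INTER_CUBIC)
cv2.imwrite('pics/c2.png',np.hstack([a,b]));print(manip.observe()['tcp_pos'])
E
```

```text
[ 0.44756804 -0.03158969  0.12993696]
```

View pics/c2.png

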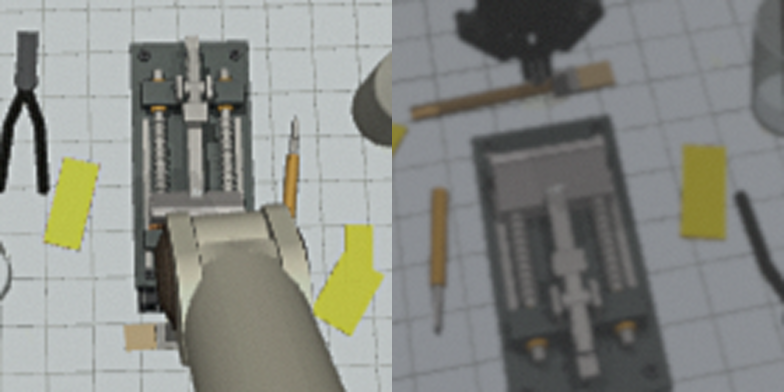

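The fingertips show at about (537,82) in the right half of the crop, above the flat brush and well in front of the fixed jaw. I'll check the tip height against that.

```bash
python3 - <<'E'
from h import *
for z in(.03,.044,.057,.07): print(z,(proj('pics/s1.png',[.4475,-.0316,z])-[230,150])*2.8+[392,0])
E
```

```text
0.03 [540.0459928   95.50497081]
0.044 [538.90109109  86.42505491]
0.057 [537.81524383  77.81027618]
0.07 [536.70682702  69.01321168]
```

Emit:
{"op": "send_rows", "data": {"plan": [[[1.5, -0.3, 0, 0, 0], [3, -0.4, 0, 0, 0], [4.5, -0.4, 0, 0, 0], [5.5, -0.4, 0, 0, 0], [6, -0.4, 0, 0, 0]]]}}

```text
time: 2.95
tcp_pos: [0.5092, -0.0363, 0.131]
eef_rot: [0.003, 1.0, 0.0, 0.0]
wrist_force: [-0.1, 0.5, -1.0]
grip_width: 0.0003
gripper_force: 0.0
```

Emit:
{"op": "send_rows", "data": {"plan": [[[0.3, 0, 0, 0, 0], [0.6, 0, 0, 0, 0], [0.8, 0, 0, 0, 0], [0.8, 0, 0, 0, 0]]]}}

```text
time: 3.45
tcp_pos: [0.5164, -0.0363, 0.1309]
eef_rot: [0.003, 1.0, 0.0, -0.0]
wrist_force: [-0.1, -0.6, -0.5]
grip_width: 0.0001
gripper_force: 0.0
```

Emit:
{"op": "send_rows", "data": {"plan": [[[0.2, 0, 0, 0, 0], [0.4, 0, 0, 0, 0], [0.4, 0, 0, 0, 0], [0.4, 0, 0, 0, 0]]]}}

```text
time: 3.95
tcp_pos: [0.5204, -0.0363, 0.1309]
eef_rot: [0.003, 1.0, 0.0, -0.0]
wrist_force: [0.2, 0.5, -0.4]
grip_width: 0.0001
gripper_force: 0.0
```

Emit:
{"op": "send_rows", "data": {"plan": [[[0.2, 0, 0, 0, 0], [0.4, 0, 0, 0, 0], [0.4, 0, 0, 0, 0], [0.4, 0, 0, 0, 0]]]}}

```text
time: 4.45
tcp_pos: [0.5235, -0.0364, 0.1306]
eef_rot: [0.003, 1.0, -0.0, -0.001]
wrist_force: [-4.6, -0.0, 2.9]
grip_width: 0.0001
gripper_force: 2.3
```

Emit:
{"op": "send_rows", "data": {"plan": [[[0.6, 0, 0, 0, 0], [1.2, 0, 0, 0, 0], [1.8, 0, 0, 0, 0], [2.4, 0, 0, 0, 0], [3.0, 0, 0, 0, 0]]]}}

```text
time: 5.08
tcp_pos: [0.5526, -0.0366, 0.1305]
eef_rot: [0.004, 1.0, -0.0, -0.002]
wrist_force: [-8.5, -0.8, 7.5]
grip_width: -0.0
gripper_force: 4.7
```

Emit:
{"op": "send_rows", "data": {"plan": [[[0.5, 0, 0, 0, 0], [1.0, 0, 0, 0, 0], [1.5, 0, 0, 0, 0], [2.0, 0, 0, 0, 0], [2.0, 0, 0, 0, 0]]]}}

```text
time: 5.7
tcp_pos: [0.5728, -0.0367, 0.1305]
eef_rot: [0.004, 1.0, -0.0, -0.002]
wrist_force: [-7.2, -0.3, 5.8]
grip_width: -0.0001
gripper_force: 3.9
```

```bash
python3 - <<'E'
from h import *
snap('scene','pics/s2.png')
b=cv2.resize(cv2.imread('pics/s2.png')[170:290,230:370],None,fx=5,fy=5,interpolation=cv2.INTER_CUBIC)
cv2.imwrite('pics/c3.png',b);s=manip.observe();print(s['tcp_pos'],s['wrist_force'])
p=[.5295,-.036,-.008];c,n=np.cos(p[2]),np.sin(p[2])
for j in(.044,.050,.053,.066):
  for l in((.004+j,.048),(.004+j,-.048)): print(j,(proj('pics/s2.png',[p[0]+c*l[0]-n*l[1],p[1]+n*l[0]+c*l[1],.078])-[230,170])*5)
E
```

```text
[ 0.57280449 -0.03668161  0.13050815] [-7.45946835  0.7391138   4.25278083]
0.044 [394.51251476 217.84025432]
0.044 [187.23118057 253.87045541]
0.05 [396.95194144 228.73795294]
0.05 [188.9607554  265.02498967]
0.053 [398.17815349 234.21555475]
0.053 [189.8303752  270.63201225]
0.066 [403.5424084  258.17597702]
0.066 [193.63642924 295.16110684]
```

View pics/c3.png

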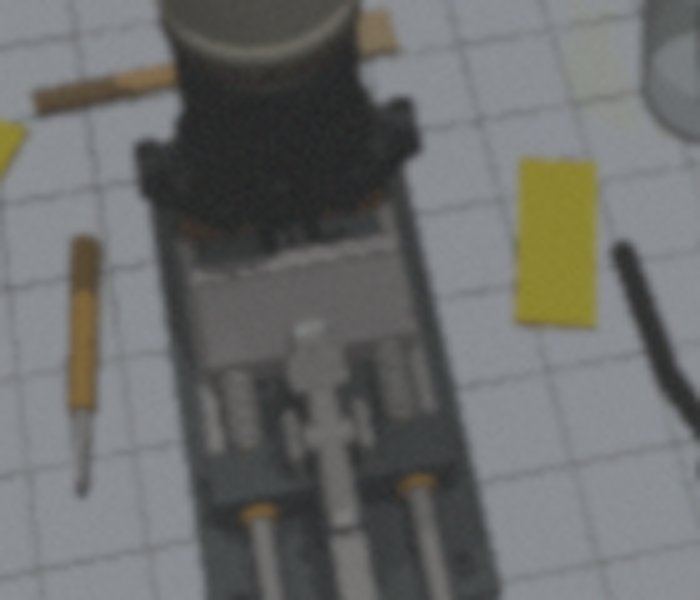

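The front top edge of the plate runs from (190,270) to (395,234), which puts the jaw at about 0.051–0.053. That is past the middle notch and short of the third, so I'll let go slowly.

Emit:
{"op": "send_rows", "data": {"plan": [[[-0.3, 0, 0, 0, 0], [-0.6, 0, 0, 0, 0], [-0.9, 0, 0, 0, 0], [-1.2, 0, 0, 0, 0], [-1.5, 0, 0, 0, 0]]]}}

```text
time: 6.38
tcp_pos: [0.5599, -0.0363, 0.1311]
eef_rot: [0.003, 1.0, 0.0, 0.001]
wrist_force: [0.9, 0.4, -0.2]
grip_width: -0.0
gripper_force: 0.0
```

Emit:
{"op": "send_rows", "data": {"plan": [[[-2, 0, 0, 0, 0], [-4, 0, 0, 0, 0], [-6, 0, 0, 0, 0], [-8, 0, 0, 0, 0], [-9, 0, 0, 0, 0]]]}}

```text
time: 7.0
tcp_pos: [0.4687, -0.0363, 0.131]
eef_rot: [0.003, 1.0, -0.0, 0.0]
wrist_force: [-0.5, 0.2, 0.3]
grip_width: 0.0003
gripper_force: 0.0
```

Emit:
{"op": "send_rows", "data": {"plan": [[[0, 0, 4, 0, 0], [0, 0, 8, 0, 0], [0, 0, 12, 0, 0], [0, 0, 15, 0, 0], [0, 0, 15, 0, 0]]]}}

```text
time: 7.62
tcp_pos: [0.4715, -0.0364, 0.2837]
eef_rot: [0.003, 1.0, -0.0, 0.003]
wrist_force: [-0.3, -0.1, -0.7]
grip_width: 0.0003
gripper_force: 0.0
```

```bash
python3 - <<'E'
from h import *
snap('scene','pics/s3.png')
b=cv2.resize(cv2.imread('pics/s3.png')[170:290,230:370],None,fx=5,fy=5,interpolation=cv2.INTER_CUBIC)
cv2.imwrite('pics/c4.png',b);s=manip.observe();print(s['tcp_pos'],s['wrist_force'])
E
```

```text
[ 0.47044379 -0.0363388   0.28207794] [-0.06868819 -0.81304987 -0.19797517]
```

View pics/c4.png

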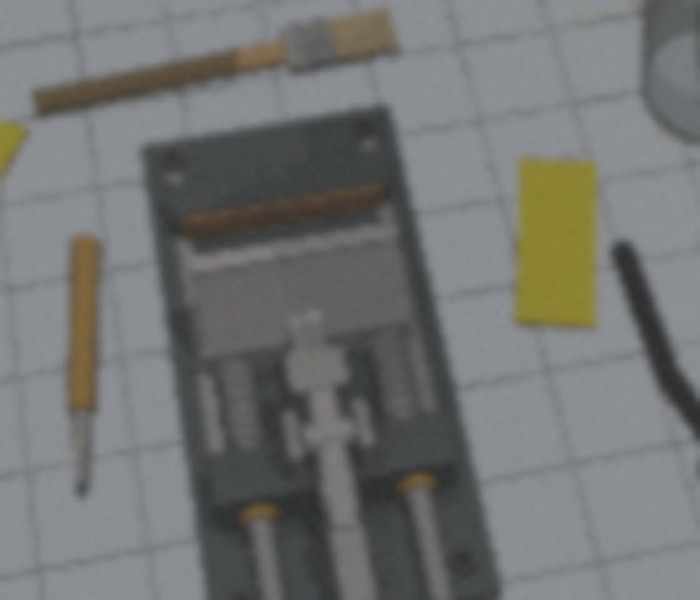

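The plate edge has come back to about (190,258)–(393,222), so the jaw is at about 0.045, in the middle notch. The arm is clear and the other items in the crop have not moved.

```bash
python3 -c "
from plant import manip
print(manip.hand_in())"
```

```text
the job is handed in; nothing more can be done
None
```

I pushed the jaw about 52 mm and let it spring back; the last picture shows it at about 45 mm, in the middle notch (44 mm), with the arm clear, and I handed the job in, but no verdict came back.

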